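# Square up the tile samples and hold them up level on their board

## Robot

A 7-joint arm with a two-finger parallel gripper is mounted at the origin on the work surface. World frame = base frame: x ahead of the robot, y to its left, z up, the work surface at z = 0. Lengths are in mm, angles in rad, forces in N, time in s.
With the tool pointing down it reaches from about 350 to 775 mm from the base axis. Payload 3.1 kg.
Tool frame: the origin (TCP) lies on the centre line of the jaws, within the pads' length; the fingertips stand 17 mm ahead of it and the grasp point (between the pads) lies 2 mm behind it (manip.nose_length is the distance from the TCP to the fingertips, in mm); z points along the fingers, y is the line along which they close (so a half turn about z gives the same grasp; the last joint's range is limited). The gripper opens to 85 mm and grips with 20 to 120 N. Pads are 22 mm wide; open, the fingers measure 114 mm over their backs; the gripper's body (76 mm by 85 mm) begins 54 mm behind the grasp point. The pads swing forward as they close: fully open they stand 13 mm farther back than shut.
Start: joints at [-1.195, 0.311, 0.014, 1.512, -0.004, 1.319, -0.027], TCP at [223.138, 502.719, 248.304] pointing down, gripper open.
Joint ranges: [-2.7, 2.7], [-0.3, 1.91], [-1.27, 1.3], [0.12, 2.57], [-1.44, 4.58], [0.2, 2.03], [-3.05, 3.05]. Speed limits (rad/s): [2.79, 2.79, 3.14, 3.14, 3.14, 3.14, 3.14].

## Interface

Orientations are given as a unit quaternion [w, x, y, z].
In Python, from cell import manip gives the robot as it stands.
- The arm moves only by the tool move_tool, called after "Request:" as name([rows], argument=value, ...), one row to a line, values as JSON. Schema: {"type":"object","properties":{"offsets":{"type":"array","items":{"type":"object","properties":{"aperture":{"type":"number"},"dx":{"type":"number"},"dy":{"type":"number"},"dz":{"type":"number"},"rz":{"type":"number"}},"additionalProperties":false,"required":["aperture"]},"minItems":1,"maxItems":12},"only":{"type":"string"},"quiet":{"type":"boolean"},"lines":{"type":"string"}},"required":["offsets"],"additionalProperties":false}. offsets is a list of rows, 1 to 12 of them, each an object with the fields aperture (the opening from 0.0 (shut) to 1.0 (fully open)), dx, dy, dz (the shift in shares of the most that a row can go, 1 being 50 mm), rz (a turn about the tool's z in shares of pi rad (1.0 is pi rad)); a field left out counts as zero (the opening has to be given); each row shifts and turns the commanded pose from where the row before left it, along the tool's axes as they then stand; what a row does not reach is not made up. A row lasts 1/10 s, in which the tool goes at most 50 mm and 0.15 rad, less where a joint would pass 70% of its speed; a pose out of reach is approached as far as the arm can. The fingers move at their own pace and stop on an object; the grip force is fixed at half the most. Time passes only in rows, so rows that do not move let the fingers close. The tool returns the time, the measured TCP pose, the force, the opening and the grip force at its end. only (a regular expression) keeps the lines of the reply that match it, lines (a string "A,B") keeps lines A to B, and quiet returns only ok. Input that does not fit is refused with a message, and nothing moves.
- manip.read_state(): the state, without advancing time (a new reading comes with each control period).
- manip.get_image(name): name is "side" or "top"; returns (picture, depth): 384x512x3 uint8, blue, green, red; 384x512 float32, mm along the optical axis (not along the pixel's ray), 0 where there is no reading.
- manip.camera_params(name): a dict with "K" (3x3 intrinsics, pixels), "eye" and "orientation" of the camera in the world. Camera axes: x right, y up, looking along -z (the intrinsics and any distortion apply to the point x, -y, -z); pixel columns grow to the right and rows downward; lengths in mm; the calibration is good to about 2 mm. A picture is of the moment at which its call begins. camera_params takes no time and is no camera call.
- manip.sign_off(): hands the job in; it is judged then, once.
The state is a dict: "time": time; "joint_pos": joint angles; "dq": joint speeds; "effort": joint torques, N m; "tool_pos": TCP position; "eef_rot": TCP orientation; "force": force on the tool from outside, world axes, zero at the start; "moment": the same for the moment, N m; "opening": opening from 0.0 (shut) to 1.0 (fully open); "finger_force": force on a finger pad.
Only numpy, scipy, OpenCV 4.12 (cv2) and the standard library are available. Lean on these libraries where they do the work, as an engineer would, in place of code of your own. Each camera call takes 0.05 s, during which the arm holds its last target. There are 200 camera calls.

## Task

Three wooden sample tiles lie in an untidy stack on a slightly larger dark base board on a round stand: tap or nudge the tiles square where they lie, until their edges are flush with one another on all four sides. Then grip the base board by its edges and lift it, with the tiles on it, straight up about 12 cm, so that the shavings can be brushed off the stand. Finish while still holding it there over the stand, steady and level with the tile edges still flush; do not let go or put it down, do not drop or tip a tile on the way, and leave the tools and other things on the table alone.

Things in the scene. Friction and masses are not known exactly. Their poses are not given: they have to be found in the camera images.
- stand: round pale wooden stand fixed to the table, 45 mm tall; flat top 44 mm across and 9 mm thick (the board overhangs it all round, so fingertips can reach down past it), neck 28 mm, foot 84 mm across and 7 mm high; origin under its centre on the table, z up; x and y run roughly along the tiles' edges
- stand_top (a point): centre of the stand's flat top, 45 mm above the table, where the board rests; axes as the stand's
- board: square very dark base board 64 x 64 x 10 mm, about 30 g, lying loose on the stand's top, centred within 2 mm and turned up to 0.05 rad against the stand; the tiles lie on it; it stands out 4 mm beyond centred tiles on every side, so that fingers closing on its edges hold it and leave the tiles free; origin at the centre of its underside, x and y along its edges, z up
- tile1: square wooden sample tile 56 x 56 x 10 mm, about 20 g, pale wood, the lowest; origin at the centre of its underside, x and y along its edges, z up. The three tiles lie loose, 30 mm high together, on the board. At the start each tile is up to 6 mm off the stand's axis along both edges and turned up to 0.07 rad against the stand; tiles slide on one another when pushed at the edge
- tile2: square wooden sample tile 56 x 56 x 10 mm, about 20 g, reddish brown wood, the middle one; origin at the centre of its underside, x and y along its edges, z up.
- tile3: square wooden sample tile 56 x 56 x 10 mm, about 20 g, mid-brown wood with a carved six-petal flower (relief 1 mm), the top one; origin at the centre of its underside, x and y along its edges, z up.
- gouge_a: carving gouge lying flat: light wood handle 115 mm long and 23 mm thick, steel blade 98 mm long; origin under the ferrule between them, x towards the blade tip. Bystander
- gouge_b: carving gouge like gouge_a with a darker handle. Bystander
- gouge_c: carving gouge like gouge_a with a darker handle and a narrow blade. Bystander
- mallet: square-headed steel carver's hammer lying flat: head 55 x 100 x 55 mm high centred 110 mm along x from the origin, light wooden handle 26 mm thick reaching 115 mm the other way; heavy. Bystander
- glass: drinking glass, 68 mm across, 85 mm tall, origin under its centre. Bystander
- brush: bench brush lying flat, x along it, origin near its middle. Bystander
- block: dark wooden block 120 x 55 x 45 mm high, origin under its centre. Bystander
Mind the look-alikes: they are no part of the job. What is shaped like the tile2 but green is not meant. What is shaped like the tile3 but blue is not meant.

How it is judged:
By the outcome, as a careful person would: the job done as asked, in the order asked, and still so for the second after the job is handed in, while the arm keeps its last pose, push and grip.
It also fails if it takes over 64 s, if anything falls off the work surface, if the arm or the gripper's body presses on something with over 40 N, if the wrist force passes 120 N, or if a joint passes its speed limit or range.

## Working session

There is one attempt and no reset: what is moved stays moved. The work goes in short steps, Python scripts to look and compute and a tool call to move; the robot and the scene stay as the last step left them, time stands still between calls to the robot, and variables do not carry over. Pictures are saved under pics/ and viewed, at most 10 in all, crops included, and the job is handed in when it is done.

```bash
ls; mkdir -p pics; python3 - <<'E'
from cell import manip
import cv2,numpy as np
for n in("top","side"):
    im,d=manip.get_image(n);cv2.imwrite(f"pics/{n}0.png",im);np.save(f"pics/{n}0.npy",d);print(n,manip.camera_params(n))
print(manip.read_state())
E
```

```text
pics
top {'K': array([[492.20947286,   0.        , 250.91781453],
       [  0.        , 492.20947286, 190.65535848],
       [  0.        ,   0.        ,   1.        ]]), 'eye': array([ 220.19147608,   -8.79211062, 1739.23744117]), 'orientation': array([ 0.70478987,  0.06437536, -0.06937806, -0.70307449])}
side {'K': array([[440.90773002,   0.        , 254.3267604 ],
       [  0.        , 440.90773002, 195.17145477],
       [  0.        ,   0.        ,   1.        ]]), 'eye': array([199.51684445, 934.25469911, 683.27597806]), 'orientation': array([-0.13329198, -0.08765477,  0.48983379,  0.85709553])}
{'time': 0.1, 'joint_pos': array([-1.19467999,  0.31167029,  0.01396711,  1.51287822, -0.00438954,
        1.31920839, -0.02718244]), 'dq': array([-7.32308955e-05, -2.31357299e-03,  8.20092009e-04, -2.72426644e-03,
       -5.85993893e-04,  9.59240194e-04,  6.02838094e-04]), 'effort': array([ 5.07719760e-04, -3.80855548e+01,  1.46757136e-01, -2.31240499e+01,
        1.23900778e-02,  8.17035965e-03, -1.18367822e-05]), 'tool_pos': array([222.89945184, 502.13825272, 247.32357074]), 'eef_rot': array([-1.76062340e-04,  2.07332424e-01,  9.78269967e-01, -1.05220713e-03]), 'force': array([-0.03300558,  1.21071958,  0.21628237]), 'moment': array([ 0.0153275 , -0.01747951, -0.05844288]), 'finger_force': 0.0, 'opening': 1.0013245200767338}
```

View pics/top0.png

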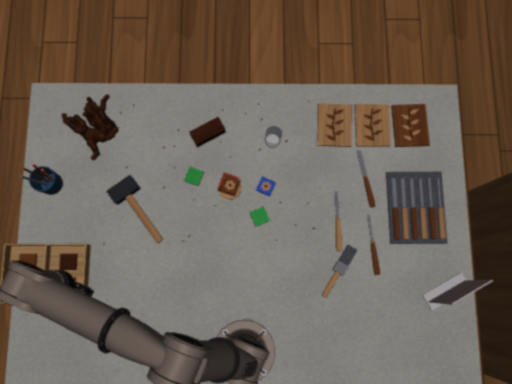

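View pics/side0.png

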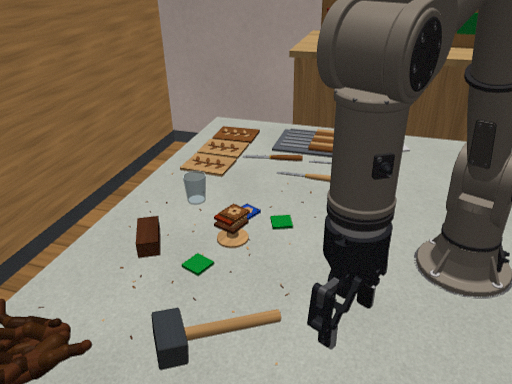

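```bash
cat > h.py <<'E'
import numpy as np,cv2
from cell import manip
from scipy.spatial.transform import Rotation as R
def cam(n):
    p=manip.camera_params(n);o=p["orientation"]
    return p["K"],p["eye"],R.from_quat([o[1],o[2],o[3],o[0]]).as_matrix()
def rays(n,uv):
    K,e,M=cam(n);uv=np.asarray(uv,float).reshape(-1,2)
    return e,np.c_[(uv[:,0]-K[0,2])/K[0,0],-(uv[:,1]-K[1,2])/K[1,1],-np.ones(len(uv))]@M.T
def onz(n,uv,z):
    e,r=rays(n,uv);return e+r*((z-e[2])/r[:,2])[:,None]
def cloud(n,d):
    v,u=np.mgrid[:384,:512];e,r=rays(n,np.c_[u.ravel(),v.ravel()])
    return (e+r*d.reshape(-1,1)).reshape(384,512,3)
def proj(n,P):
    K,e,M=cam(n);c=(np.atleast_2d(P)-e)@M
    return np.c_[K[0,2]+K[0,0]*c[:,0]/-c[:,2],K[1,2]-K[1,1]*c[:,1]/-c[:,2]]
E
python3 - <<'E'
from h import *
for n,(u,v) in {"top":(229,185),"side":(232,222)}.items():
    P=cloud(n,np.load(f"pics/{n}0.npy"));im=cv2.imread(f"pics/{n}0.png")
    w=30;s=(slice(v-w,v+w),slice(u-w,u+w));Z=P[s][...,2];Q=P[s]
    print(n,"table z",np.median(Z),"hist",np.histogram(Z,np.arange(-10,105,5))[0])
    for lo,hi in((78,95),(40,95),(3,15)):
        m=(Z>lo)&(Z<hi);q=Q[m][:,:2].astype(np.float32)
        if m.sum()>8:
            r=cv2.minAreaRect(q);print(lo,m.sum(),"z",np.median(Z[m]),"mean",q.mean(0),"rect",r)
    cv2.imwrite(f"pics/{n}c.png",cv2.resize(im[s],None,fx=10,fy=10,interpolation=cv2.INTER_CUBIC)) 
a=cv2.imread("pics/topc.png");b=cv2.imread("pics/sidec.png")
cv2.imwrite("pics/c0.png",cv2.resize(np.hstack([a[100:500,100:500],b[100:500,100:500]]),(800,400)))
E
```

```text
top table z 1.7119747315856557 hist [ 272 1034 1226  509  120   25    3    0    0    0    0    5    9    5
    5    6   35   47   99  120   34    0]
78 271 z 85.55026623407252 mean [559.00714   54.854343] rect ((562.861328125, 56.64288330078125), (64.30406188964844, 63.74528884887695), 69.88802337646484)
40 365 z 83.69074373422495 mean [562.2469    57.402065] rect ((564.9869995117188, 57.17737579345703), (66.95199584960938, 66.18669891357422), 68.61361694335938)
3 1054 z 5.534979496915412 mean [573.0642    60.206604] rect ((575.7784423828125, 60.6074333190918), (218.50059509277344, 214.65821838378906), 0.1993432193994522)
side table z -2.539394946336188 hist [ 385 1867  229  290   32   26   14    8    3    1   30   67  128   24
   38   41   85   74  247    0    0    0]
78 293 z 81.63977504619595 mean [557.2934   55.66861] rect ((558.2313842773438, 52.44090270996094), (59.75489044189453, 59.0752067565918), 71.23689270019531)
40 734 z 71.99427299452265 mean [559.73206  67.65703] rect ((565.1219482421875, 57.6844482421875), (73.11260223388672, 69.59732818603516), 68.62383270263672)
3 477 z 6.069324750902297 mean [564.64874   26.285894] rect ((589.0258178710938, -34.51097106933594), (148.62451171875, 262.3705749511719), 35.23793411254883)
```

View pics/c0.png

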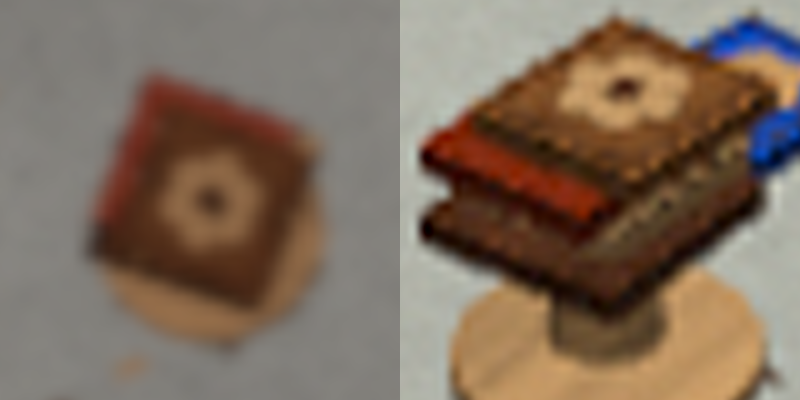

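The top crop shows tile3's dark square (flower at crop 210,200), tile2 red peeking out up-left, pale tile1 at the right corner, and the stand foot below. The side crop shows the three tiles, the dark board with its lower corners near (425,232), (610,312) and (765,200), and the foot disc below.

```bash
python3 - <<'E'
from h import *
from scipy.optimize import least_squares
f={"top":lambda p:(np.array(p)-4.5)/10+[209,165],"side":lambda p:(np.array(p)-[404.5,4.5])/10+[212,202]}
def sh(n,t,pts,z):
    P=onz(n,f[n](pts),z)[:,:2];print(n,t,P.round(1).tolist(),"ctr",((P[0]+P[2])/2).round(1),"yaw",[round(float(np.degrees(np.arctan2(*(P[i+1]-P[i])[::-1]))),1) for i in range(len(P)-1)]);return P
sh("side","tile3",[(470,115),(630,192),(777,95),(615,18)],85)
sh("side","boardbot",[(424,236),(610,315),(765,205)],45)
sh("top","tile3",[(152,103),(312,158),(258,308),(103,262)],85)
# foot circle
for n,pts in {"side":[(451,350),(456,320),(480,295),(505,280),(765,350),(763,330),(750,310),(725,285)],"top":[(325,230),(327,255),(315,290),(290,325),(250,343),(220,345),(190,338),(150,317),(115,280)]}.items():
    P=onz(n,f[n](pts),7)[:,:2]
    r=least_squares(lambda c:np.hypot(*(P-c).T)-42,[560,60]);print(n,"foot",r.x,r.fun.round(1))
s=manip.read_state();q=s["eef_rot"];print(R.from_quat([q[1],q[2],q[3],q[0]]).as_matrix().round(3))
E
```

```text
side tile3 [[590.9, 77.0], [539.9, 98.2], [519.7, 46.0], [572.4, 22.6]] ctr [555.3  61.5] yaw [157.4, -111.1, -24.0]
side boardbot [[606.4, 76.7], [547.9, 95.8], [526.8, 38.0]] ctr [566.6  57.3] yaw [161.9, -110.0]
top tile3 [[592.5, 73.3], [573.3, 18.2], [520.9, 36.3], [536.7, 89.4]] ctr [556.7  54.8] yaw [-109.2, 160.9, 73.4]
side foot [564.83424679  60.04154809] [-1.6  0.2  0.4  0.4  0.2  0.1 -0.9 -0.4]
top foot [564.05051351  53.55338424] [-3.1 -1.1 -0.   2.1  1.5  0.5 -1.  -2.  -1.2]
[[-0.914  0.406 -0.001]
 [ 0.406  0.914 -0.002]
 [-0.    -0.002 -1.   ]]
```

The rows are not in the units I measure in: shifts go in shares of 50 mm and turns go in shares of pi rad. I convert before sending: -42 mm is -0.84, -23 mm is -0.46.

Request:
move_tool([
  {"aperture":1, "dx":-0.4, "dy":-0.22},
  {"aperture":1, "dx":-0.84, "dy":-0.46},
  {"aperture":1, "dx":-0.84, "dy":-0.46},
  {"aperture":1, "dx":-0.84, "dy":-0.46},
  {"aperture":1, "dx":-0.84, "dy":-0.46},
  {"aperture":1, "dx":-0.84, "dy":-0.46},
  {"aperture":1, "dx":-0.84, "dy":-0.46},
  {"aperture":1, "dx":-0.84, "dy":-0.46},
  {"aperture":1, "dx":-0.84, "dy":-0.46},
  {"aperture":1, "dx":-0.84, "dy":-0.46},
  {"aperture":1, "dx":-0.84, "dy":-0.46},
  {"aperture":1, "dx":-0.84, "dy":-0.46},
])

```text
time: 1.3
tool_pos: [557.1, 64.4, 247.9]
eef_rot: [-0.0, 0.207, 0.978, 0.0]
force: [0.8, -0.2, 0.1]
opening: 1.0
finger_force: 0.0
```

```bash
cat >> h.py <<'E'
def go(x,y,z,yaw,st=None):
    """tool-axis shift to reach xyz with closing axis at yaw deg (mod 180); turn done last"""
    s=manip.read_state();q=s["eef_rot"];M=R.from_quat([q[1],q[2],q[3],q[0]]).as_matrix()
    d=M.T@(np.array([x,y,z])-s["tool_pos"]);a=np.degrees(np.arctan2(M[1,1],M[0,1]))
    t=-((yaw-a+90)%180-90)
    print("t",round(s["time"],2),"tcp",s["tool_pos"].round(1),"yaw",round(a,2),"tilt",M[2].round(4),"shift",d.round(1),"turn",round(np.radians(t),4),"F",s["force"].round(1),"open",round(s["opening"],3),"j7",s["joint_pos"][6].round(2))
E
python3 -c "
from h import *
go(564.5,57.3,140,70.5)"
```

```text
t 1.3 tcp [557.1  64.4 247.9] yaw 66.09 tilt [ 7.e-04 -1.e-04 -1.e+00] shift [ -9.7  -3.5 107.9] turn -0.077 F [ 0.8 -0.2  0.1] open 1.0 j7 1.12
```

Converted, 40 mm is 0.8, 38 mm is 0.76, -0.077 rad / 3.1416 = -0.0245.

Request:
move_tool([
  {"aperture":1, "dx":-0.2, "dy":-0.07, "dz":0.6},
  {"aperture":1, "dz":0.8, "rz":-0.0245},
  {"aperture":1, "dz":0.76},
  {"aperture":1},
  {"aperture":1},
])

```text
time: 1.8
tool_pos: [564.0, 58.7, 140.2]
eef_rot: [-0.001, 0.17, 0.986, -0.0]
force: [0.2, 0.4, -0.1]
opening: 0.998
finger_force: 0.0
```

```bash
python3 - <<'E'
from h import *
go(564.5,57.3,140,70.5)
o=[]
for n in("top","side"):
    im,d=manip.get_image(n);u,v=proj(n,[564,57,110])[0].astype(int);w=30
    cv2.imwrite(f"pics/{n}1.png",im)
    print(n,u,v);o.append(cv2.resize(im[v-w:v+w,u-w:u+w],(400,400),interpolation=cv2.INTER_CUBIC))
cv2.imwrite("pics/c1.png",np.hstack(o))
E
```

```text
t 1.8 tcp [564.   58.7 140.2] yaw 70.48 tilt [ 1.3e-03 -9.0e-04 -1.0e+00] shift [-1.  -1.1  0.2] turn -0.0004 F [ 0.2  0.4 -0.1] open 0.998 j7 1.23
top 228 181
side 230 202
```

View pics/c1.png

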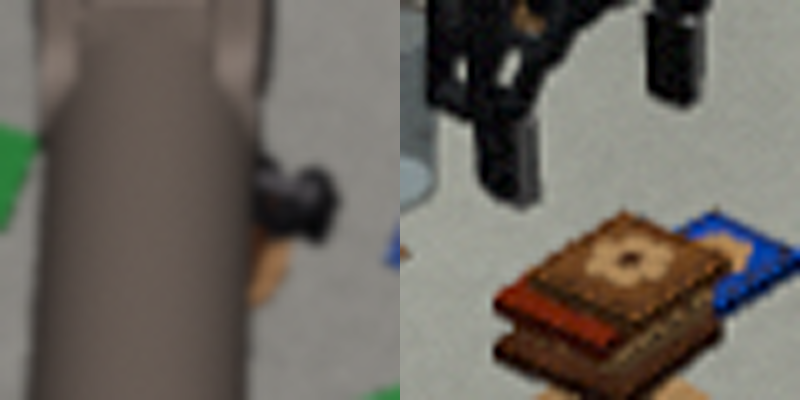

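```bash
python3 - <<'E'
from h import *
f=lambda x,y:[(x-400+.5)*.15-.5+200,(y+.5)*.15-.5+172]
for z in(134,136,138):print(z,onz("side",[f(512,197),f(678,99),f(595,148)],z).round(1).tolist())
E
```

```text
134 [[584.3, 99.0, 134.0], [551.1, 13.3, 134.0], [568.2, 57.4, 134.0]]
136 [[582.9, 102.0, 136.0], [549.8, 16.7, 136.0], [566.8, 60.5, 136.0]]
138 [[581.5, 105.1, 138.0], [548.5, 20.0, 138.0], [565.5, 63.7, 138.0]]
```

```bash
python3 -c "
from h import *
go(564,56.5,69.5,70.5)"
```

```text
t 1.9 tcp [566.1  58.8 142.7] yaw 70.49 tilt [-0.004   0.0019 -1.    ] shift [ 1.5 -3.  73.2] turn -0.0001 F [ 0.6 -0.8 -0.2] open 0.998 j7 1.23
```

Converted, 31 mm is 0.62, -1.9 mm is -0.038.

Request:
move_tool([
  {"aperture":1, "dx":-0.012, "dy":-0.038, "dz":0.4},
  {"aperture":1, "dz":0.62},
  {"aperture":1, "dz":0.4},
  {"aperture":1},
  {"aperture":1},
  {"aperture":0.94},
  {"aperture":0.9, "dz":-0.02},
  {"aperture":0.86, "dz":-0.02},
  {"aperture":0.82, "dz":-0.02},
  {"aperture":0.79},
])

```text
time: 2.9
tool_pos: [564.5, 56.3, 72.8]
eef_rot: [0.0, 0.17, 0.986, -0.0]
force: [-0.9, -0.9, 0.3]
opening: 0.784
finger_force: 0.2
```

```bash
python3 - <<'E'
from h import *
go(564,56.5,69.5,70.5)
im,d=manip.get_image("side");u,v=proj("side",[564,57,75])[0].astype(int);w=30
cv2.imwrite("pics/c2.png",cv2.resize(im[v-w:v+w,u-w:u+w],(500,500),interpolation=cv2.INTER_CUBIC))
E
```

```text
t 2.9 tcp [564.5  56.3  72.8] yaw 70.47 tilt [-8.e-04  1.e-04 -1.e+00] shift [ 0.6 -0.   3.3] turn -0.0006 F [-0.9 -0.9  0.3] open 0.784 j7 1.26
```

View pics/c2.png

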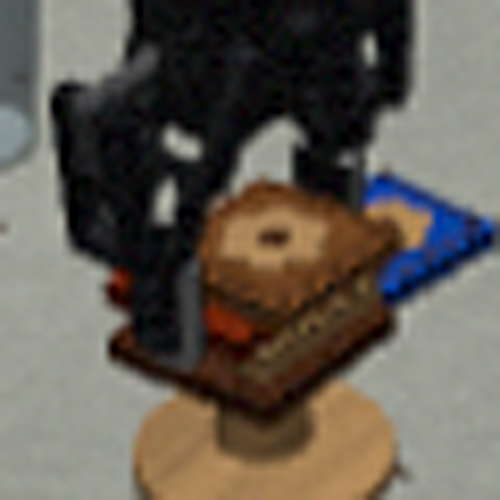

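Request:
move_tool([
  {"aperture":0.76},
  {"aperture":0.73},
  {"aperture":0.71},
  {"aperture":0.69},
  {"aperture":0.67},
  {"aperture":0.65},
  {"aperture":0.64},
])

```text
time: 3.65
tool_pos: [564.5, 56.3, 72.7]
eef_rot: [0.0, 0.17, 0.986, -0.0]
force: [-1.1, -2.3, 4.6]
opening: 0.651
finger_force: 40.5
```

Request:
move_tool([
  {"aperture":0.62},
  {"aperture":0.61},
  {"aperture":0.6},
  {"aperture":0.6},
])

```text
time: 4.05
tool_pos: [564.7, 56.4, 72.8]
eef_rot: [0.0, 0.17, 0.986, 0.0]
force: [-0.6, -2.1, 5.3]
opening: 0.644
finger_force: 64.0
```

```bash
python3 - <<'E'
from h import *
go(564,56.5,69.5,70.5)
im,d=manip.get_image("side");u,v=proj("side",[564,57,75])[0].astype(int);w=30
cv2.imwrite("pics/c3.png",cv2.resize(im[v-w:v+w,u-w:u+w],(500,500),interpolation=cv2.INTER_CUBIC))
E
```

```text
t 4.05 tcp [564.7  56.4  72.8] yaw 70.47 tilt [-9.e-04  2.e-04 -1.e+00] shift [ 0.6 -0.2  3.3] turn -0.0005 F [-0.6 -2.1  5.3] open 0.644 j7 1.26
```

View pics/c3.png

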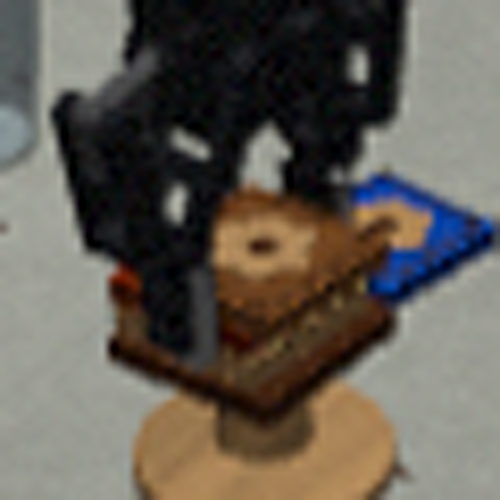

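Converted, -30 mm is -0.6, -15 mm is -0.3, 0.15 rad / 3.1416 = 0.0477.

Request:
move_tool([
  {"aperture":0.68},
  {"aperture":0.75},
  {"aperture":1},
  {"aperture":1},
  {"aperture":1, "dz":-0.3},
  {"aperture":1, "dz":-0.6},
  {"aperture":1, "rz":0.0477},
  {"aperture":1, "rz":0.0477},
  {"aperture":1, "rz":0.0477},
  {"aperture":1, "rz":0.0477},
  {"aperture":1, "rz":0.0477},
  {"aperture":1, "rz":0.0477},
])

```text
time: 5.3
tool_pos: [564.1, 57.0, 117.1]
eef_rot: [-0.0, 0.584, 0.812, 0.0]
force: [-0.3, 0.6, -0.7]
opening: 0.997
finger_force: 0.0
```

Request:
move_tool([
  {"aperture":1, "rz":0.0477},
  {"aperture":1, "rz":0.0477},
  {"aperture":1, "rz":0.0477},
  {"aperture":1, "rz":0.0477},
  {"aperture":1, "rz":0.0226},
  {"aperture":1},
  {"aperture":1},
  {"aperture":1},
])

```text
time: 6.1
tool_pos: [564.2, 56.7, 117.2]
eef_rot: [-0.0, 0.816, 0.577, 0.0]
force: [0.6, 0.0, 0.5]
opening: 1.0
finger_force: 0.0
```

```bash
python3 - <<'E'
from h import *
go(564,56.5,72.3,-19.5)
o=[]
for n in("side",):
    im,d=manip.get_image(n);u,v=proj(n,[564,57,75])[0].astype(int);w=30
    cv2.imwrite("pics/c4.png",cv2.resize(im[v-w:v+w,u-w:u+w],(500,500),interpolation=cv2.INTER_CUBIC))
E
```

```text
t 6.1 tcp [564.2  56.7 117.2] yaw -19.46 tilt [ 2.e-04 -2.e-04 -1.e+00] shift [-0.3 -0.1 44.9] turn 0.0006 F [0.6 0.  0.5] open 1.0 j7 -0.16
```

View pics/c4.png

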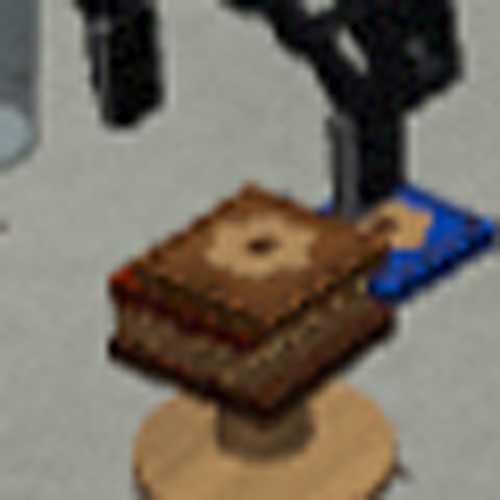

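The near-left face is now flush; only tile2 still sticks out at the left (120,280). Now the other axis.

Converted, 28 mm is 0.56, 20 mm is 0.4.

Request:
move_tool([
  {"aperture":1, "dz":0.4},
  {"aperture":1, "dz":0.56},
  {"aperture":1},
  {"aperture":1},
  {"aperture":0.94},
  {"aperture":0.9, "dz":-0.02},
  {"aperture":0.86, "dz":-0.02},
  {"aperture":0.82, "dz":-0.02},
  {"aperture":0.79},
  {"aperture":0.76},
  {"aperture":0.73},
  {"aperture":0.71},
])

```text
time: 7.35
tool_pos: [565.1, 56.4, 72.8]
eef_rot: [0.001, 0.817, 0.577, 0.001]
force: [1.3, -1.6, 0.9]
opening: 0.705
finger_force: 1.3
```

Request:
move_tool([
  {"aperture":0.69},
  {"aperture":0.67},
  {"aperture":0.65},
  {"aperture":0.64},
  {"aperture":0.62},
  {"aperture":0.61},
  {"aperture":0.6},
  {"aperture":0.6},
])

```text
time: 8.15
tool_pos: [564.7, 56.5, 72.9]
eef_rot: [0.0, 0.817, 0.577, 0.0]
force: [-0.1, 0.1, 5.9]
opening: 0.645
finger_force: 64.1
```

Converted, -30 mm is -0.6, -15 mm is -0.3, -0.15 rad / 3.1416 = -0.0477.

Request:
move_tool([
  {"aperture":0.68},
  {"aperture":0.75},
  {"aperture":1},
  {"aperture":1},
  {"aperture":1, "dz":-0.3},
  {"aperture":1, "dz":-0.6},
  {"aperture":1, "rz":-0.0477},
  {"aperture":1, "rz":-0.0477},
  {"aperture":1, "rz":-0.0477},
  {"aperture":1, "rz":-0.0477},
  {"aperture":1, "rz":-0.0477},
  {"aperture":1, "rz":-0.0477},
])

```text
time: 9.35
tool_pos: [564.6, 56.4, 118.5]
eef_rot: [0.001, 0.482, 0.876, 0.0]
force: [-0.4, -0.3, 0.1]
opening: 0.997
finger_force: 0.0
```

Request:
move_tool([
  {"aperture":1, "rz":-0.0477},
  {"aperture":1, "rz":-0.0477},
  {"aperture":1, "rz":-0.0477},
  {"aperture":1, "rz":-0.0477},
  {"aperture":1, "rz":-0.0226},
  {"aperture":1},
  {"aperture":1},
  {"aperture":1},
])

```text
time: 10.15
tool_pos: [564.4, 56.5, 117.7]
eef_rot: [0.0, 0.17, 0.985, -0.0]
force: [0.8, 0.4, -0.5]
opening: 0.998
finger_force: 0.0
```

```bash
python3 - <<'E'
from h import *
go(564,56.5,72.3,70.5)
im,d=manip.get_image("side");u,v=proj("side",[564,57,75])[0].astype(int);w=30
cv2.imwrite("pics/c5.png",cv2.resize(im[v-w:v+w,u-w:u+w],(500,500),interpolation=cv2.INTER_CUBIC))
E
```

```text
t 10.15 tcp [564.4  56.5 117.7] yaw 70.41 tilt [-5.e-04  0.e+00 -1.e+00] shift [ 0.4 -0.2 45.4] turn -0.0016 F [ 0.8  0.4 -0.5] open 0.998 j7 1.24
```

View pics/c5.png

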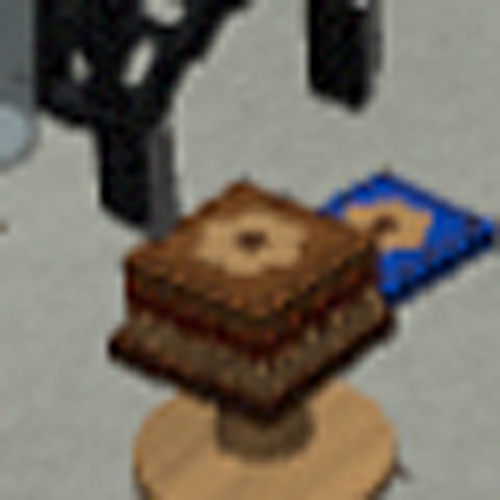

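The stack now looks flush on both visible faces, about centred on the board. One more light squeeze on this axis, then on to the board.

Converted, 25 mm is 0.5, 20 mm is 0.4.

Request:
move_tool([
  {"aperture":1, "dz":0.4},
  {"aperture":1, "dz":0.5},
  {"aperture":1},
  {"aperture":0.9},
  {"aperture":0.8},
  {"aperture":0.75},
  {"aperture":0.7},
  {"aperture":0.67},
  {"aperture":0.65},
  {"aperture":0.63},
  {"aperture":0.61},
  {"aperture":0.6},
])

```text
time: 11.4
tool_pos: [564.7, 56.6, 73.2]
eef_rot: [0.001, 0.17, 0.986, 0.0]
force: [-0.5, 0.0, 6.1]
opening: 0.648
finger_force: 63.9
```

Request:
move_tool([
  {"aperture":0.66},
  {"aperture":0.7},
  {"aperture":0.8},
  {"aperture":1},
  {"aperture":1},
  {"aperture":1, "dz":0.2},
  {"aperture":1, "dz":0.2},
  {"aperture":1},
  {"aperture":1},
])

```text
time: 12.3
tool_pos: [563.6, 56.5, 51.5]
eef_rot: [-0.001, 0.17, 0.986, -0.0]
force: [-0.0, -0.1, -0.2]
opening: 1.003
finger_force: 0.0
```

```bash
python3 - <<'E'
from h import *
go(564,56.5,52,70.5)
im,d=manip.get_image("side");u,v=proj("side",[564,57,75])[0].astype(int);w=30
cv2.imwrite("pics/c6.png",cv2.resize(im[v-w:v+w,u-w:u+w],(500,500),interpolation=cv2.INTER_CUBIC))
E
```

```text
t 12.3 tcp [563.6  56.5  51.5] yaw 70.48 tilt [ 1.5e-03 -9.0e-04 -1.0e+00] shift [-0.4  0.1 -0.5] turn -0.0004 F [-0.  -0.1 -0.2] open 1.003 j7 1.27
```

View pics/c6.png

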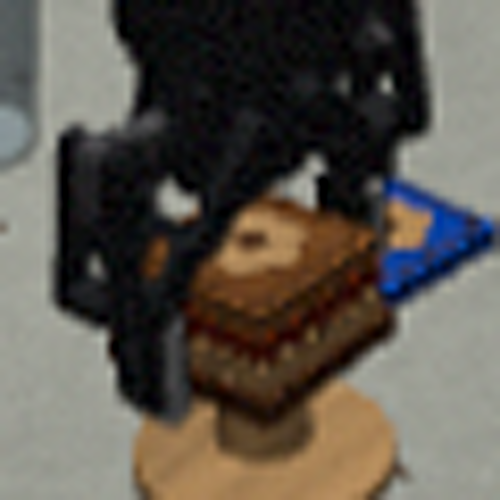

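The fingers straddle the board and stack clear of the tiles; close on the board.

Request:
move_tool([
  {"aperture":0.92},
  {"aperture":0.86},
  {"aperture":0.82},
  {"aperture":0.79},
  {"aperture":0.77},
  {"aperture":0.75},
  {"aperture":0.74},
  {"aperture":0.73},
  {"aperture":0.72},
  {"aperture":0.71},
  {"aperture":0.7},
  {"aperture":0.69},
])

```text
time: 13.55
tool_pos: [564.4, 56.3, 53.1]
eef_rot: [0.0, 0.17, 0.986, -0.0]
force: [-2.1, -1.8, 5.4]
opening: 0.736
finger_force: 63.9
```

Request:
move_tool([
  {"aperture":0.67},
  {"aperture":0.67},
  {"aperture":0.67},
])

```text
time: 13.85
tool_pos: [564.4, 56.3, 53.0]
eef_rot: [0.0, 0.17, 0.986, -0.0]
force: [-2.5, -0.7, 6.7]
opening: 0.731
finger_force: 63.9
```

Converted, -6 mm is -0.12, -5 mm is -0.1.

Request:
move_tool([
  {"aperture":0.6, "dz":-0.01},
  {"aperture":0.6, "dz":-0.02},
  {"aperture":0.6, "dz":-0.04},
  {"aperture":0.6, "dz":-0.06},
  {"aperture":0.6, "dz":-0.08},
  {"aperture":0.6, "dz":-0.1},
  {"aperture":0.6, "dz":-0.12},
  {"aperture":0.6, "dz":-0.12},
  {"aperture":0.6, "dz":-0.12},
  {"aperture":0.6, "dz":-0.12},
  {"aperture":0.6, "dz":-0.12},
  {"aperture":0.6, "dz":-0.12},
])

```text
time: 15.05
tool_pos: [564.3, 56.6, 104.4]
eef_rot: [0.0, 0.17, 0.986, 0.0]
force: [0.1, 0.3, -0.7]
opening: 0.732
finger_force: 65.4
```

Request:
move_tool([
  {"aperture":0.6, "dz":-0.14},
  {"aperture":0.6, "dz":-0.16},
  {"aperture":0.6, "dz":-0.16},
  {"aperture":0.6, "dz":-0.16},
  {"aperture":0.6, "dz":-0.16},
  {"aperture":0.6, "dz":-0.16},
  {"aperture":0.6, "dz":-0.14},
  {"aperture":0.6, "dz":-0.12},
  {"aperture":0.6, "dz":-0.08},
  {"aperture":0.6, "dz":-0.05},
  {"aperture":0.6, "dz":-0.03},
  {"aperture":0.6, "dz":-0.01},
])

```text
time: 16.25
tool_pos: [564.2, 56.6, 172.2]
eef_rot: [-0.0, 0.17, 0.986, -0.0]
force: [0.6, -0.2, -1.2]
opening: 0.733
finger_force: 65.4
```

Request:
move_tool([
  {"aperture":0.6},
  {"aperture":0.6},
  {"aperture":0.6},
  {"aperture":0.6},
])

```text
time: 16.65
tool_pos: [564.2, 56.6, 172.2]
eef_rot: [-0.0, 0.17, 0.986, -0.0]
force: [-0.0, -0.9, -1.1]
opening: 0.729
finger_force: 65.4
```

```bash
python3 - <<'E'
from h import *
go(564,56.5,172,70.5)
im,d=manip.get_image("side");u,v=proj("side",[564,57,170])[0].astype(int);w=40
cv2.imwrite("pics/c7.png",cv2.resize(im[v-w:v+w,u-w:u+w],(600,600),interpolation=cv2.INTER_CUBIC))
E
```

```text
t 16.65 tcp [564.2  56.6 172.2] yaw 70.48 tilt [ 2.e-04 -2.e-04 -1.e+00] shift [ 0.1 -0.2  0.2] turn -0.0003 F [-0.  -0.9 -1.1] open 0.729 j7 1.22
```

View pics/c7.png

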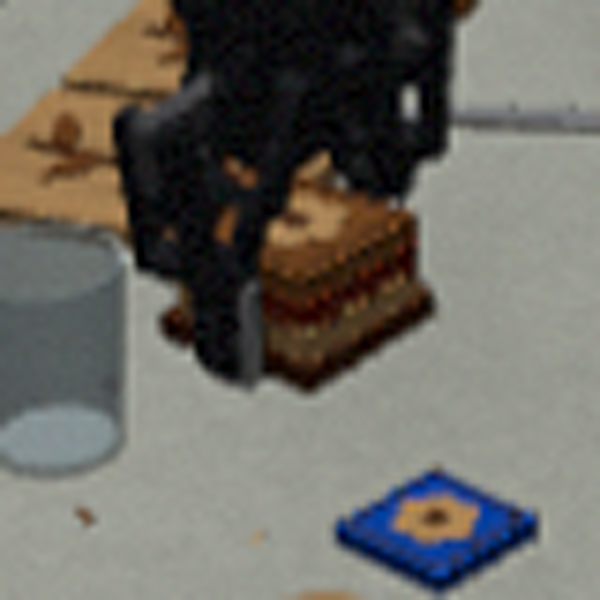

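The board with the flush tiles hangs level, with the stack edges aligned near (415,215)–(310,380). It is 12 cm up, so I am handing in.

```bash
python3 -c "
from cell import manip
print(manip.sign_off())"
```

```text
the job is handed in; nothing more can be done
None
```

The tiles were squared by squeezing along both axes, and the board was gripped by its edges, lifted 12 cm and held level with the visible tile edges flush; handed in at about 17 s of the 64 s allowed.

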